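# Clamp the dowel canister shut

### The arm

A 6-joint arm with a two-finger parallel gripper is mounted at the origin on the work surface; the furniture and walls round the work are solid. World frame = base frame: x ahead of the robot, y to its left, z up, the work surface at z = 0. Lengths are in m, angles in degrees, forces in N, time in s.
With the tool pointing down it reaches from about 0.35 to 0.975 m from the base axis. Payload 17.4 kg.
Tool frame: the origin (TCP) lies between the finger pads; the fingertips stand 22 mm ahead of it and the grasp point (between the pads) lies 3 mm ahead of it; z points along the fingers, y is the line along which they close (so a half turn about z gives the same grasp; the last joint's range is limited). The gripper opens to 85 mm and grips with 20 to 120 N. Pads are 22 mm wide; open, the fingers measure 114 mm over their backs; the gripper's body (76 mm by 85 mm) begins 54 mm behind the grasp point. The pads swing forward as they close: fully open they stand 13 mm farther back than shut.
Start: joints at [66.876, 6.646, 82.598, -0, 90.757, -2.166], TCP at [0.241, 0.63, 0.253] pointing down, gripper open.
Joint ranges: [-162.19, 162.19], [-47.58, 125.68], [4.15, 143.07], [-65.23, 245.23], [0.69, 171.88], [-170.13, 170.13]. Speed limits (degrees/s): [108.29, 108.29, 127.2, 180, 180, 180].

### API

Orientations are given as a 3x3 rotation matrix whose columns are the frame's x, y, z axes.
In Python, from workcell import manip gives the robot as it stands.
- The arm moves only by the tool send_rows, never from a script. Its argument "targets" is one flat list of numbers, 7 for each row, row after row: the opening, from 0 (shut) to 1 (fully open), then the shift along the world's x, y, z in mm, then the turn, a rotation vector about the world's x, y, z in rad. A call has 1 to 5 rows; each row shifts and turns the commanded pose from where the row before left it; what a row does not reach is not made up. A row lasts 1/10 s, in which the tool goes at most 50 mm and 8.59 degrees, less where a joint would pass 70% of its speed; a pose out of reach is approached as far as the arm can. A call is refused whole if a number of a shift passes 50 or a number of a turn 0.15, either way. A call with a gripper value outside its range is refused whole. The fingers move at their own pace and stop on an object; the grip force is fixed at half the most. Time passes only in rows, so rows that do not move let the fingers close. It gives the time, the measured TCP pose, the force, the opening and the grip force at its end, in the units of the state.
- manip.get_obs(): the state, without advancing time (a new reading comes with each control period).
- manip.grab_frame(name): name is "scene" or "top" or "wrist"; returns the picture (384x512x3 uint8, red, green, blue); there is no depth.
- manip.calibration(name): a dict with "K" (3x3 intrinsics, pixels), "R" (3x3) and "t" (3): a world point X has camera coordinates R X + t; the wrist camera has in their place "tool_from_camera" (4x4, takes a point from camera to tool coordinates, whose origin is the TCP and whose axes are the flange's). Camera axes: x right, y down, z forward; pixel columns grow to the right and rows downward; lengths in m; the calibration is good to about 2 mm. The wrist camera is an equidistant fisheye: a pixel r from the principal point sees the ray r / f radians off the axis. A picture is of the moment at which its call begins: read the wrist's pose just before it. calibration takes no time and is no camera call.
- manip.job_done(): hands the job in; it is judged then, once.
The state is a dict: "time": time; "q": joint angles; "dq": joint speeds; "tau": joint torques, N m; "tool_pos": TCP position; "eef_rot": TCP orientation; "ft_force": force on the tool from outside, world axes, zero at the start; "wrist_torque": the same for the moment, N m; "width": opening from 0.0 (shut) to 1.0 (fully open); "grip_force": force on a finger pad.
Only numpy, scipy, OpenCV 4.12 (cv2) and the standard library are available. Lean on these libraries where they do the work, as an engineer would, in place of code of your own. Each camera call takes 0.05 s, during which the arm holds its last target. There are 200 camera calls.

### The job

Put the loose lid squarely on the green dowel canister, knob up, while the wire bail still lies back; then swing the bail forward over the lid, past its dead centre, until it snaps down, and press its orange roller down firmly, without brute force, until the stiff rubber seal is squeezed fully home. Let go of everything, and do not disturb the yellow tape measure, the black sanding block or the roll of black tape.

Things in the scene. Friction and masses are not known exactly. Their poses are not given: they have to be found in the camera images.
- canister: Green box 110 x 100 mm (x, y), open on top, dowels inside, on a plywood board 150 x 128 x 12 mm fixed to the worktop. Origin: centre of the board's underside, z up; the bail is hinged toward +x; -x is the front, roughly facing the robot. Opening inside the walls: 96 x 86 mm.
- seal_mid (a point): Fixed point on the canister: centre of its mouth at the top of the free black rubber seal, 88 mm above the canister's origin. The put-on lid's plate rests on this seal.
- lid: Loose lid, about 0.2 kg, standing knob up on the worktop. Origin: centre of its underside, z up, x along its longer side. A grey spigot 91 x 81 mm, 12 mm deep (lower 6 mm stepped in to 85 x 75), under a green plate 110 x 98 x 8 mm (12 to 20 mm up). Put on, its x lies along the canister's x, either way round, its origin 76 mm (clamped: 72.5) above the canister's origin, with 2.5 mm play each way.
- lid_knob (a point): Top centre of the black block knob on the lid: 24 x 30 mm (lid's x, y), 20 mm tall, from the plate's top to 40 mm above the lid's origin. Grip it across either width. On the way to the canister keep clear of the fixed mitre saw, whose black handle overhangs the bench at about x 0.52, y 0.115, from 0.34 to 0.42 m up: pass it nearer the robot.
- pivot (a point): Hinge axis of the bail: a point fixed on the canister, midway between the two side pins, at x +35, y 0, z +88 mm from the canister's origin. The axis is the canister's y axis.
- roller_mid (a point): Centre of the orange roller, 68 mm from the hinge axis: 12 mm thick, 90 mm long along the canister's y, spinning on the bail's wire; wire arms (5 mm) at y -57 and +57. It passes about 5 mm over the put-on lid's knob: late in the swing, fingers straddling its middle would hit the knob; hold it 28 mm or more off its middle, or push or press it from behind or above.
- bail (a joint): Bail angle q, rad. At 0 it lies back toward +x, 0.436 above level; it grows as it swings up and forward: roller at x = 35 + 68 cos(0.436+q), z = 88 + 68 sin(0.436+q) mm in the canister's frame. Springs throw it back toward 0, with up to 13 N at the roller near 0.9, nil at dead centre 2.05; past that they snap it on. Meets the lid at 2.50; 2.55 with the seal home; no lid: 2.75.
- gasket (a joint): How far the stiff rubber seal is squeezed down, m: 0 free, 0.0035 fully home (a hard stop). It resists with 3.6 N per mm plus 6 N of friction, so the bail's own snap leaves it only about half squeezed; a press of 10 to 15 N from above on the clamped roller drives it home, and the bail then keeps it there. The lid alone does not.
- tape_measure: Yellow tape measure, 34 x 97 x 69 mm, loose bystander; origin under its centre.
- tape_black: Roll of black tape, 59 x 57 x 19 mm, lying loose, bystander; origin under its centre.
- sanding_block: Black sanding block, 67 x 110 x 30 mm, lying loose, bystander; origin under its centre.

How it is judged:
By the outcome, as a careful person would: the job done as asked, in the order asked, and still so for the second after the job is handed in, with the robot touching nothing.
It also fails if it takes over 61 s, if anything falls off the work surface, if the arm or the gripper's body presses on something with over 40 N, if the wrist force passes 120 N, or if a joint passes its speed limit or range.

## Working session

There is one attempt and no reset: what is moved stays moved. The work goes in short steps, Python scripts to look and compute and a tool call to move; the robot and the scene stay as the last step left them, time stands still between calls to the robot, and variables do not carry over. Pictures are saved under pics/ and viewed, at most 10 in all, crops included, and the job is handed in when it is done.

Besides the shell and the picture viewer there is one more tool, called after "Call:" as name(argument=value, ...), one argument or row to a line, values as JSON. send_rows: Moves the arm, as the interface text tells. Its arguments: {"type":"object","properties":{"targets":{"type":"array","items":{"type":"number"}}},"required":["targets"]}

```bash
mkdir -p pics; cat > h.py <<'E'
import numpy as np, cv2
from workcell import manip
def snap(name,fn=None):
    o=manip.get_obs(); im=manip.grab_frame(name); im=np.asarray(im)
    if fn: cv2.imwrite('pics/'+fn,im[:,:,::-1])
    return o,im
def ray(name,uv,o=None):
    c=manip.calibration(name); K=np.array(c['K'])
    x=(uv[0]-K[0,2])/K[0,0]; y=(uv[1]-K[1,2])/K[1,1]
    if name!='wrist':
        R=np.array(c['R']);t=np.array(c['t']); d=R.T@np.array([x,y,1]); return -R.T@t,d/np.linalg.norm(d)
    th=np.hypot(x,y); s=np.sin(th)/th if th>1e-9 else 1
    d=np.array([x*s,y*s,np.cos(th)]); T=np.array(c['tool_from_camera']); Rw=np.array(o['eef_rot'])
    return np.array(o['tool_pos'])+Rw@T[:3,3], Rw@T[:3,:3]@d
def onz(name,uv,z,o=None):
    p,d=ray(name,uv,o); return p+d*(z-p[2])/d[2]
def proj(name,X):
    c=manip.calibration(name); X=np.array(c['R'])@X+np.array(c['t']); u=np.array(c['K'])@X; return u[:2]/u[2]
E
python3 - <<'E'
from h import *
ims=[snap(n)[1] for n in ('scene','top','wrist')]
cv2.imwrite('pics/a.png',ims[0][:,:,::-1]);cv2.imwrite('pics/b.png',ims[1][:,:,::-1]);cv2.imwrite('pics/c.png',ims[2][:,:,::-1])
for n in('scene','top'):
    c=manip.calibration(n);print(n,np.round(-np.array(c['R']).T@np.array(c['t']),3),np.round(c['K'][0][0]))
print(manip.calibration('wrist')); print(manip.get_obs())
E
```

```text
scene [-0.135 -0.393  0.685] 369.0
top [0.37  0.064 1.216] 357.0
{'K': array([[297.31863964,   0.        , 258.42197419],
       [  0.        , 297.31863964, 190.00303352],
       [  0.        ,   0.        ,   1.        ]]), 'tool_from_camera': array([[ 3.90525600e-05, -9.50668011e-01, -3.10210142e-01,
         7.99111476e-02],
       [ 9.99999954e-01, -5.63721100e-05,  2.98648262e-04,
         4.51776428e-04],
       [-3.01402549e-04, -3.10210139e-01,  9.50667964e-01,
        -1.21184186e-01],
       [ 0.00000000e+00,  0.00000000e+00,  0.00000000e+00,
         1.00000000e+00]])}
{'time': 0.15, 'q': array([ 6.68767358e+01,  6.66981106e+00,  8.26249359e+01,  8.03150407e-04,
        9.07579904e+01, -2.16413536e+00]), 'dq': array([ 5.43072490e-02, -7.60029204e-03, -6.44796036e-02, -6.48755904e-02,
       -9.12300513e-03,  6.05863964e-05]), 'tau': array([ 1.87217652e-04, -7.32508421e+01, -6.32848334e+01, -1.82926537e-04,
        5.01613773e-03,  6.04570346e-05]), 'tool_pos': array([0.24138976, 0.63023711, 0.2527301 ]), 'eef_rot': array([[-9.33835881e-01,  3.57701562e-01, -3.74357103e-04],
       [ 3.57701755e-01,  9.33835503e-01, -8.40989987e-04],
       [ 4.87645209e-05, -9.19254818e-04, -9.99999576e-01]]), 'ft_force': array([-0.24750464,  0.91067484, -0.26631276]), 'wrist_torque': array([ 0.03195692,  0.01900111, -0.03545942]), 'grip_force': 0.0, 'width': 0.9945338424806058}
```

View pics/a.png

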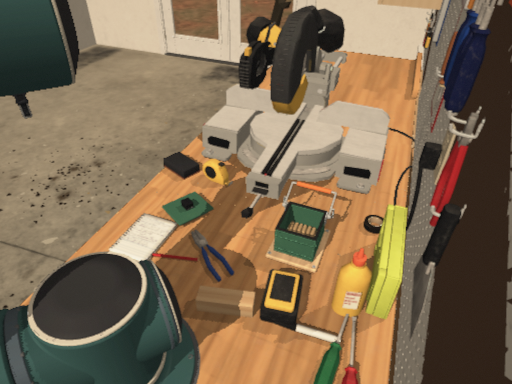

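View pics/b.png

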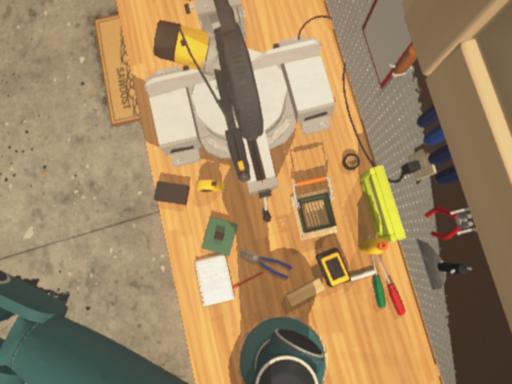

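View pics/c.png

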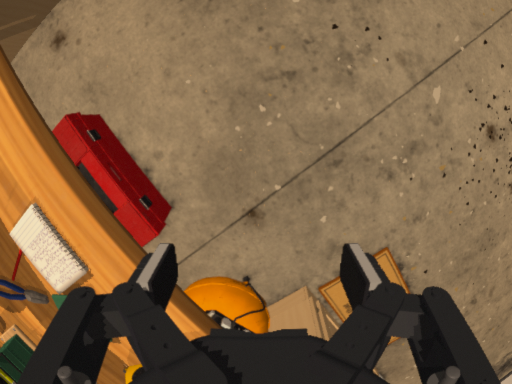

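The scene view shows the lid at (188,207), the canister at (303,230) with its roller at (311,187), and the tape measure at (215,172). In the top view the lid is at (219,234), the canister at (316,213), the roller at (311,182) and the saw handle at (266,213).

```bash
python3 - <<'E'
from h import *
o,top=snap('top')
o,sc=snap('scene')
def blobs(im,lo,hi,box,minA=15):
    h=cv2.cvtColor(im,cv2.COLOR_RGB2HSV); m=cv2.inRange(h,lo,hi); k=np.zeros_like(m); x0,y0,x1,y1=box; k[y0:y1,x0:x1]=m[y0:y1,x0:x1]
    cs,_=cv2.findContours(k,cv2.RETR_EXTERNAL,cv2.CHAIN_APPROX_NONE); return sorted([c for c in cs if cv2.contourArea(c)>=minA],key=cv2.contourArea,reverse=True)
def show(n,name,c,z):
    P=np.array([onz(n,p[0],z)[:2] for p in c],np.float32)*1000; r=cv2.minAreaRect(P)
    print(n,name,'A',cv2.contourArea(c),'px',np.round(c.reshape(-1,2).mean(0)),'rect',np.round(r[0],1),np.round(r[1],1),round(r[2],1))
G=((60,60,20),(95,255,160))
for c in blobs(top,*G,(190,200,250,265))[:2]: show('top','lid',c,.02)
for c in blobs(sc,*G,(150,180,225,235))[:2]: show('scene','lid',c,.02)
for c in blobs(top,*G,(285,180,345,245))[:2]: show('top','can',c,.084)
for c in blobs(sc,*G,(260,190,340,270))[:2]: show('scene','can',c,.084)
O=((3,140,120),(14,255,255))
for c in blobs(top,*O,(285,170,345,195))[:2]: show('top','roller',c,.117)
for c in blobs(sc,*O,(280,175,345,200))[:2]: show('scene','roller',c,.117)
def up(im,b,s):
    x0,y0,x1,y1=b; return cv2.resize(im[y0:y1,x0:x1,::-1],None,fx=s,fy=s,interpolation=cv2.INTER_CUBIC)
a=up(top,(280,140,350,250),5);b=up(sc,(255,170,345,280),5)
cv2.imwrite('pics/d.png',np.hstack([a,b]))
E
```

```text
scene lid A 810.0 px [187. 208.] rect [388.1 210.6] [ 95.6 105.1] 76.0
scene can A 837.0 px [300. 242.] rect [ 416.8 -118.9] [119.  103.5] 14.1
scene can A 571.0 px [301. 217.] rect [472.7 -98.9] [93.6 85.9] 13.9
top roller A 202.5 px [311. 179.] rect [563.6 -76.6] [61.6 86.4] 46.0
scene roller A 802.5 px [320. 191.] rect [565.5 -79.2] [ 97.1 145.5] 37.3
scene roller A 35.0 px [285. 189.] rect [513.6 -24. ] [88.3 11.7] 16.3
```

View pics/d.png

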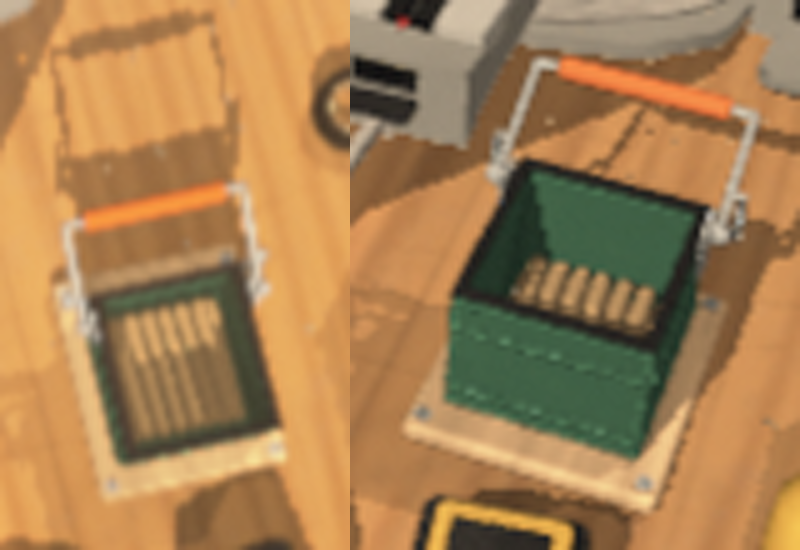

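The crop shows the roller ends at top (82,222)/(228,192) and scene (560,70)/(733,107), plus the four seal corners in both halves. I'll turn these into points.

```bash
python3 - <<'E'
from h import *
T=lambda x,y:(279.6+x/5,139.6+y/5)
S=lambda x,y:(254.6+(x-350)/5,169.6+y/5)
def tri(a,b):
    p,d=ray('top',a);q,e=ray('scene',b); A=np.stack([d,-e],1); s=np.linalg.lstsq(A,q-p,rcond=None)[0]; x=p+d*s[0];y=q+e*s[1]; return (x+y)/2,np.linalg.norm(x-y)
for a,b in [((82,222),(560,70)),((228,192),(733,107)),((92,305),(522,165)),((240,268),(705,210)),((275,430),(660,345)),((122,460),(460,297))]:
    x,e=tri(T(*a),S(*b)); print(np.round(x*1000,1),round(e*1000,1), np.round(onz('top',T(*a),.088)*1000,1),np.round(onz('scene',S(*b),.088)*1000,1))
for a in [(110,492),(282,448)]: print('board',np.round(onz('top',T(*a),.012)*1000,1))
o,top=snap('top')
h=cv2.cvtColor(top,cv2.COLOR_RGB2HSV); print(h[225,212],h[245,228],h[234,219],h[213,212])
m=cv2.inRange(h,(45,70,20),(95,255,170)); m2=np.zeros_like(m); m2[205:265,195:245]=m[205:265,195:245]
c=max(cv2.findContours(m2,0,cv2.CHAIN_APPROX_NONE)[0],key=cv2.contourArea)
P=np.array([onz('top',p[0],.02)[:2] for p in c],np.float32)*1000; print(cv2.contourArea(c),cv2.minAreaRect(P))
o,sc=snap('scene')
def up(im,b,s):
    x0,y0,x1,y1=b; return cv2.resize(im[y0:y1,x0:x1,::-1],None,fx=s,fy=s,interpolation=cv2.INTER_CUBIC)
cv2.imwrite('pics/e.png',np.hstack([up(top,(195,165,255,265),6),up(sc,(155,145,225,245),6)]))
E
```

```text
[553.2 -32.8 114.1] 0.4 [557.4 -34.9  88. ] [584.8 -16.5  88. ]
[ 572.2 -122.3  120.3] 0.4 [ 578.2 -128.    88. ] [ 612.4 -106.7   88. ]
[504.6 -41.9  86.6] 1.0 [504.2 -41.4  88. ] [503.5 -43.1  88. ]
[ 528.9 -134.4   88.4] 1.3 [ 529.3 -135.1   88. ] [ 528.8 -133.8   88. ]
[ 429.1 -158.8   89. ] 7.4 [ 427.2 -155.8   88. ] [ 432.7 -161.2   88. ]
[409.2 -64.1  79.5] 7.2 [406.8 -60.2  88. ] [404.  -71.3  88. ]
board [387.9 -60.6  12. ]
board [ 419.1 -175.1   12. ]
[ 48  74 134] [ 51  71 136] [12 92 91] [ 15 146 166]
739.0 ((389.8436279296875, 214.5418701171875), (90.02295684814453, 102.80044555664062), 75.46780395507812)
```

View pics/e.png

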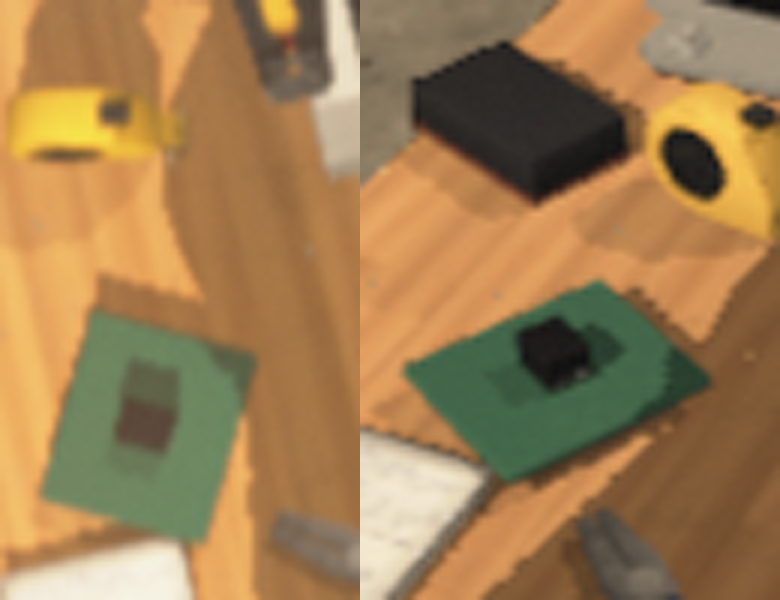

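The last crop shows the lid's plate corners and its knob at (147,427) in the top half and (555,350) in the scene half. The lid centre is about (390,213) mm with yaw -15°. The canister is about (467,-100) mm with yaw 14°, and the predicted roller position (561,-77) agrees with the measured one. I'll move over the lid now.

Call:
send_rows(
  targets=[1,15,-42,-9,0,0,-0.146,1,15,-42,-9,0,0,-0.146,1,15,-42,-9,0,0,-0.146,1,15,-42,-9,0,0,-0.146,1,15,-42,-9,0,0,-0.146],
)

```text
time: 0.85
tool_pos: [0.3166, 0.4187, 0.208]
eef_rot: [[-0.452, 0.892, 0.0], [0.892, 0.452, 0.0], [0.0, 0.0, -1.0]]
ft_force: [0.8, -0.6, 1.4]
width: 1.004
grip_force: 0.0
```

Call:
send_rows(
  targets=[1,15,-42,-9,0,0,-0.146,1,15,-42,-9,0,0,-0.146,1,15,-42,-9,0,0,-0.146,0.8,15,-42,-9,0,0,-0.146,0.7,15,-42,-9,0,0,-0.146],
)

```text
time: 1.35
tool_pos: [0.3916, 0.2087, 0.1632]
eef_rot: [[0.258, 0.966, 0.001], [0.966, -0.258, 0.0], [0.001, 0.001, -1.0]]
ft_force: [-0.2, 0.9, -0.0]
width: 0.708
grip_force: 0.0
```

Call:
send_rows(
  targets=[0.7,0,0,0,0,0,0,0.7,0,0,0,0,0,0],
)

```text
time: 1.55
tool_pos: [0.3917, 0.2097, 0.1634]
eef_rot: [[0.254, 0.967, 0.0], [0.967, -0.254, 0.0], [0.0, 0.0, -1.0]]
ft_force: [0.7, 0.7, -0.2]
width: 0.696
grip_force: 0.0
```

```bash
python3 - <<'E'
from h import *
o,w=snap('wrist','f.png'); print(o['time'],o['tool_pos'],np.round(o['eef_rot'],3),o['width'],o['ft_force'],o['q'])
h=cv2.cvtColor(w,cv2.COLOR_RGB2HSV); m=cv2.inRange(h,(45,70,20),(95,255,200))
c=max(cv2.findContours(m,0,cv2.CHAIN_APPROX_NONE)[0],key=cv2.contourArea)
P=np.array([onz('wrist',p[0],.02,o)[:2] for p in c],np.float32)*1000; print(cv2.contourArea(c),cv2.minAreaRect(P))
E
```

```text
1.55 [0.39170289 0.20967354 0.1634152 ] [[ 0.254  0.967  0.   ]
 [ 0.967 -0.254  0.   ]
 [ 0.     0.    -1.   ]] 0.6957398806158139 [ 0.67825805  0.71118816 -0.15300791] [ 2.48622804e+01 -2.13667623e+01  1.16313814e+02  1.16429717e-02
  8.50377706e+01  3.95508105e+01]
11170.5 ((393.71600341796875, 215.25021362304688), (95.99256896972656, 108.10768127441406), 75.77578735351562)
```

View pics/f.png

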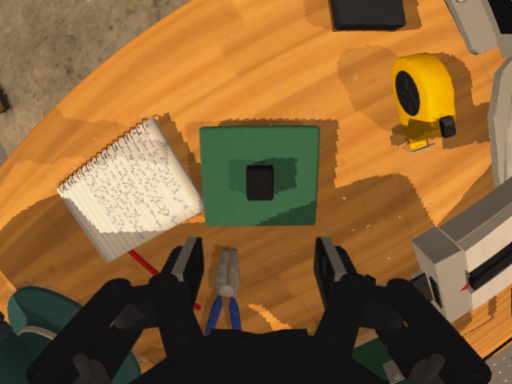

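The wrist view shows the lid at (260,175), knob at (260,182), and nothing in the way of the fingers. The measured plate is 108 x 96 mm, centre (393.7,215.3), yaw -14.2°. I'll descend and grip.

Call:
send_rows(
  targets=[0.7,2,5.5,-35,0,0,0.008,0.6,0,0,-40,0,0,0,0.6,0,0,-30,0,0,0,0.6,0,0,-13,0,0,0,0.6,0,0,0,0,0,0],
)

```text
time: 2.1
tool_pos: [0.3926, 0.2165, 0.0443]
eef_rot: [[0.242, 0.97, -0.002], [0.97, -0.242, -0.001], [-0.001, -0.002, -1.0]]
ft_force: [-0.1, 0.7, 0.5]
width: 0.599
grip_force: 0.0
```

Call:
send_rows(
  targets=[0.1,0,0,0,0,0,0,0.1,0,0,0,0,0,0,0.1,0,0,0,0,0,0,0.1,0,0,0,0,0,0,0.1,0,0,0,0,0,0],
)

```text
time: 2.6
tool_pos: [0.3944, 0.2165, 0.0474]
eef_rot: [[0.244, 0.97, 0.003], [0.97, -0.244, 0.002], [0.002, 0.002, -1.0]]
ft_force: [-0.6, 2.1, 7.0]
width: 0.267
grip_force: 60.0
```

Call:
send_rows(
  targets=[0.1,-3,0,25,0,0,0,0.1,-5,0,45,0,0,0,0.1,-5,0,48,0,0,0,0.1,-5,0,30,0,0,0,0.1,0,-20,0,0,0,0],
)

```text
time: 3.1
tool_pos: [0.3762, 0.1973, 0.1991]
eef_rot: [[0.243, 0.97, 0.007], [0.97, -0.243, 0.004], [0.005, 0.006, -1.0]]
ft_force: [0.1, -0.2, -3.0]
width: 0.261
grip_force: 59.8
```

Call:
send_rows(
  targets=[0.1,0,-44,0,0,0,0.055,0.1,0,-44,0,0,0,0.055,0.1,0,-44,0,0,0,0.055,0.1,0,-44,0,0,0,0.055,0.1,0,-44,0,0,0,0.055],
)

```text
time: 3.6
tool_pos: [0.375, -0.0258, 0.1945]
eef_rot: [[-0.031, 1.0, 0.002], [1.0, 0.031, -0.0], [-0.0, 0.002, -1.0]]
ft_force: [1.8, 0.1, -3.5]
width: 0.264
grip_force: 59.7
```

Call:
send_rows(
  targets=[0.1,18,-40,0,0,0,0.055,0.1,18,-40,0,0,0,0.055,0.1,18,-40,0,0,0,0.055,0.1,18,-38,0,0,0,0.052,0.1,0,0,0,0,0,0],
)

```text
time: 4.1
tool_pos: [0.4484, -0.1857, 0.1936]
eef_rot: [[-0.241, 0.97, -0.0], [0.97, 0.241, -0.001], [-0.001, -0.0, -1.0]]
ft_force: [0.4, 0.8, -3.3]
width: 0.262
grip_force: 59.9
```

Call:
send_rows(
  targets=[0.1,0,0,0,0,0,0,0.1,0,0,0,0,0,0],
)

```text
time: 4.3
tool_pos: [0.4473, -0.1816, 0.1938]
eef_rot: [[-0.243, 0.97, 0.0], [0.97, 0.243, -0.0], [-0.0, 0.0, -1.0]]
ft_force: [-0.3, -0.4, -1.9]
width: 0.261
grip_force: 59.9
```

```bash
python3 - <<'E'
from h import *
o,w=snap('wrist'); print(o['time'],o['tool_pos'],np.round(o['eef_rot'],3),o['width'],o['grip_force'],o['ft_force'])
cv2.imwrite('pics/g.png',cv2.resize(w[:,:,::-1],(768,576),interpolation=cv2.INTER_CUBIC))
np.savez('g.npz',w=w,p=o['tool_pos'],R=o['eef_rot'])
E
```

```text
4.3 [ 0.44726257 -0.18162258  0.19380037] [[-0.243  0.97   0.   ]
 [ 0.97   0.243 -0.   ]
 [-0.     0.    -1.   ]] 0.26115902929857504 59.871482849121094 [-0.26551711 -0.37216877 -1.94336754]
```

View pics/g.png

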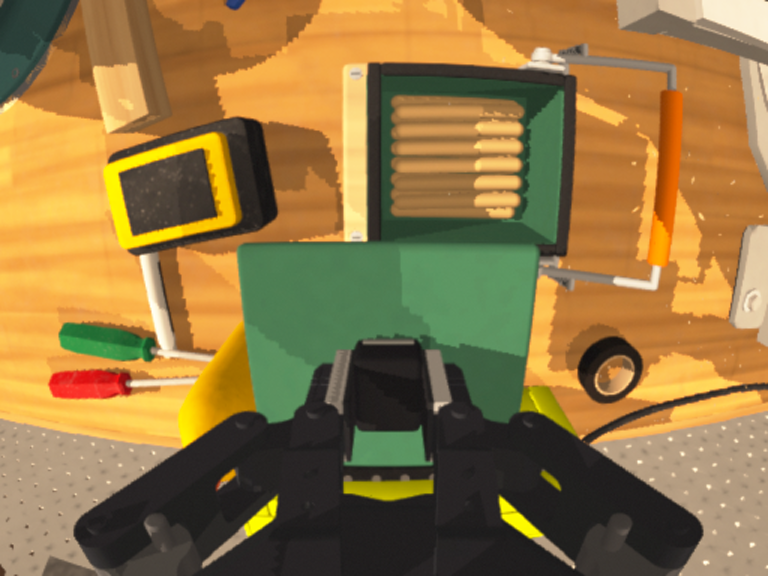

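The view shows the canister mouth from (369,64) to (576,76) to (567,257), and the roller from (672,91) to (659,265). The held lid's far edge runs from (240,243) to (539,243).

```bash
python3 - <<'E'
from h import *
d=np.load('g.npz'); o=dict(tool_pos=d['p'],eef_rot=d['R'])
f=lambda x,y,z: onz('wrist',((x+.5)/1.5-.5,(y+.5)/1.5-.5),z,o)*1000
C=[f(369,64,.088),f(576,76,.088),f(567,257,.088),f(368,240,.088)]
for c in C: print('seal',np.round(c,1))
print('side',np.linalg.norm(C[0]-C[1]),np.linalg.norm(C[1]-C[2]))
print('yaw',np.degrees(np.arctan2(*(C[1]-C[0])[[1,0]])),np.degrees(np.arctan2(-(C[1]-C[2])[0],(C[1]-C[2])[1])))
print('centre(diag)',(C[0]+C[2])/2)
r=[f(672,91,.117),f(659,265,.117)]; m=(r[0]+r[1])/2; print('roller',r,np.linalg.norm(r[0]-r[1]))
y=np.radians(14); print('centre from roller',m-96.6*np.array([np.cos(y),np.sin(y),0]))
L=[f(240,243,.167),f(539,243,.167)]; e=L[1]-L[0]; print('lid',L,np.linalg.norm(e),np.degrees(np.arctan2(e[1],e[0])))
n=np.array([e[1],-e[0],0])/np.linalg.norm(e); print('lidc-TCP',(L[0]+L[1])/2+49*n-1000*d['p'])
E
```

```text
seal [408.7 -65.8  88. ]
seal [513.9 -39.2  88. ]
seal [ 538.3 -135.6   88. ]
seal [ 429.8 -154.1   88. ]
side 108.4527673716872 99.43097765078643
yaw 14.201445270542024 14.222269191548559
centre(diag) [ 473.51002045 -100.68807741   88.        ]
roller [array([556.477207  , -33.08452988, 117.        ]), array([ 579.23666409, -121.04101746,  117.        ])] 90.85337965316961
centre from roller [ 474.12636839 -100.43242879  117.        ]
lid [array([ 385.24853038, -148.10967948,  167.        ]), array([ 487.4914109 , -122.53569983,  167.        ])] 105.39276565907538 14.043236657831796
lidc-TCP [  0.9974459   -1.23563923 -26.80037457]
```

Canister centre (474,-100.5) mm, yaw 14.2°. Both views and the given sizes agree. Moving over it and lowering.

Call:
send_rows(
  targets=[0.1,13,41,0,0,0,0.002,0.1,13.3,41.3,0,0,0,0.002,0.1,0,0,-20,0,0,0,0.1,0,0,-12,0,0,0,0.1,0,0,0,0,0,0],
)

```text
time: 4.85
tool_pos: [0.4728, -0.0994, 0.1598]
eef_rot: [[-0.247, 0.969, -0.002], [0.969, 0.247, 0.0], [0.001, -0.002, -1.0]]
ft_force: [-0.1, 0.9, -2.9]
width: 0.265
grip_force: 59.9
```

Call:
send_rows(
  targets=[0.1,0,0,-8,0,0,0,0.1,0,0,-6,0,0,0,0.1,0,0,-4,0,0,0,0.1,0,0,-4,0,0,0,0.1,0,0,0,0,0,0],
)

```text
time: 5.35
tool_pos: [0.4736, -0.1, 0.1388]
eef_rot: [[-0.246, 0.969, -0.001], [0.969, 0.246, 0.0], [0.0, -0.001, -1.0]]
ft_force: [-0.3, -0.2, -2.8]
width: 0.264
grip_force: 59.9
```

Call:
send_rows(
  targets=[0.1,0,0,-3,0,0,0,0.1,0,0,-3,0,0,0,0.1,0,0,-2,0,0,0,0.1,0,0,0,0,0,0],
)

```text
time: 5.75
tool_pos: [0.4736, -0.0998, 0.131]
eef_rot: [[-0.246, 0.969, -0.0], [0.969, 0.246, 0.0], [0.0, -0.0, -1.0]]
ft_force: [1.0, 0.0, -2.3]
width: 0.262
grip_force: 59.9
```

Call:
send_rows(
  targets=[0.1,0,0,-2,0,0,0,0.1,0,0,-2,0,0,0,0.1,0,0,0,0,0,0],
)

```text
time: 6.05
tool_pos: [0.4736, -0.0998, 0.127]
eef_rot: [[-0.246, 0.969, -0.0], [0.969, 0.246, 0.0], [0.0, -0.0, -1.0]]
ft_force: [0.6, 0.2, -2.9]
width: 0.262
grip_force: 59.9
```

Call:
send_rows(
  targets=[0.1,0,0,-2,0,0,0,0.1,0,0,0,0,0,0],
)

```text
time: 6.25
tool_pos: [0.4737, -0.0998, 0.125]
eef_rot: [[-0.246, 0.969, -0.0], [0.969, 0.246, 0.0], [0.0, -0.0, -1.0]]
ft_force: [-0.7, 0.5, -2.9]
width: 0.262
grip_force: 60.0
```

Call:
send_rows(
  targets=[0.1,0,0,-1.5,0,0,0,0.1,0,0,-0.5,0,0,0,0.1,0,0,0,0,0,0],
)

```text
time: 6.55
tool_pos: [0.4738, -0.0999, 0.1234]
eef_rot: [[-0.246, 0.969, 0.0], [0.969, 0.246, -0.0], [-0.0, 0.0, -1.0]]
ft_force: [-1.2, 0.3, -1.3]
width: 0.264
grip_force: 60.1
```

Call:
send_rows(
  targets=[0.1,0,0,-1,0,0,0,0.1,0,0,0,0,0,0],
)

```text
time: 6.75
tool_pos: [0.4738, -0.0999, 0.1226]
eef_rot: [[-0.246, 0.969, 0.0], [0.969, 0.246, -0.0], [-0.0, 0.0, -1.0]]
ft_force: [-2.9, -0.1, 3.5]
width: 0.262
grip_force: 60.8
```

The lid seated at the expected height (TCP 123 mm), with hardly any side force. Releasing, rising and moving over to the roller.

Call:
send_rows(
  targets=[0.6,0,0,0.5,0,0,0,0.6,0,0,0,0,0,0,0.6,0,0,0,0,0,0,0.6,0,0,35,0,0,0,0.6,0,0,40,0,0,0],
)

```text
time: 7.25
tool_pos: [0.4731, -0.0997, 0.1974]
eef_rot: [[-0.246, 0.969, -0.003], [0.969, 0.246, 0.001], [0.001, -0.003, -1.0]]
ft_force: [1.5, -0.8, 1.2]
width: 0.604
grip_force: 0.0
```

Call:
send_rows(
  targets=[0.6,0,-30,30,0,0,0,0.6,0,-40,20,0,0,0,0.6,0,-20,0,0,0,0,0.6,0,0,0,0,0,0,0.6,0,0,0,0,0,0],
)

```text
time: 7.75
tool_pos: [0.4736, -0.1899, 0.2474]
eef_rot: [[-0.246, 0.969, -0.0], [0.969, 0.246, 0.0], [0.001, -0.0, -1.0]]
ft_force: [-0.0, -0.3, -1.1]
width: 0.606
grip_force: 0.0
```

```bash
python3 - <<'E'
from h import *
o,w=snap('wrist'); print(o['time'],o['tool_pos'],np.round(o['eef_rot'],3),o['width'],o['ft_force'])
cv2.imwrite('pics/i.png',cv2.resize(w[:,:,::-1],(768,576),interpolation=cv2.INTER_CUBIC))
np.savez('i.npz',w=w,p=o['tool_pos'],R=o['eef_rot'])
E
```

```text
7.75 [ 0.47362268 -0.1899377   0.24740978] [[-0.246  0.969 -0.   ]
 [ 0.969  0.246  0.   ]
 [ 0.001 -0.    -1.   ]] 0.6060136732518592 [-0.02091168 -0.28696765 -1.08199632]
```

View pics/i.png

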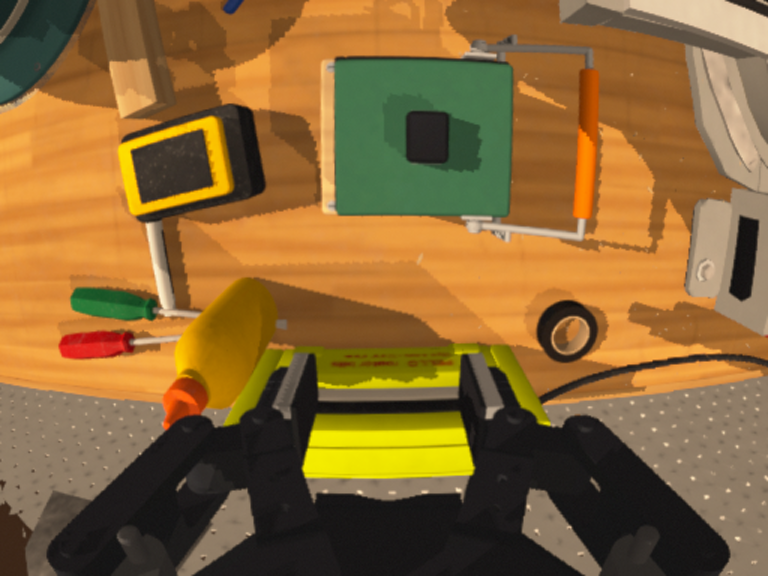

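The wrist view shows the lid seated square on the canister at (425,137), knob up. The bail is still back, with the roller from (589,68) to (582,217). Next I'll grip the roller off its middle, on the -y side.

Call:
send_rows(
  targets=[0.5,34,27.3,-15,0,0,0,0.5,34,27.3,-15,0,0,0,0.5,34,27.5,-15,0,0,0,0.5,0,0,-40,0,0,0,0.5,0,0,-22,0,0,0],
)

```text
time: 8.3
tool_pos: [0.5755, -0.1054, 0.1374]
eef_rot: [[-0.249, 0.968, -0.003], [0.968, 0.249, 0.001], [0.002, -0.003, -1.0]]
ft_force: [-0.6, 0.0, -0.1]
width: 0.503
grip_force: 0.0
```

Call:
send_rows(
  targets=[0.5,0,0,-10,0,0,0,0.5,0,0,0,0,0,0],
)

```text
time: 8.5
tool_pos: [0.5752, -0.107, 0.1298]
eef_rot: [[-0.247, 0.969, -0.002], [0.969, 0.247, 0.001], [0.001, -0.002, -1.0]]
ft_force: [-1.1, 0.9, 0.6]
width: 0.504
grip_force: 0.0
```

Call:
send_rows(
  targets=[0.05,0,0,0,0,0,0,0.05,0,0,0,0,0,0,0.05,0,0,0,0,0,0,0.05,0,0,0,0,0,0,0.05,0,0,0,0,0,0],
)

```text
time: 9.0
tool_pos: [0.5749, -0.1084, 0.1323]
eef_rot: [[-0.246, 0.969, -0.001], [0.969, 0.246, -0.001], [-0.001, -0.002, -1.0]]
ft_force: [-14.0, -3.1, 8.8]
width: 0.107
grip_force: 58.7
```

Call:
send_rows(
  targets=[0.05,-4.7,-1.2,8.7,0,0,0,0.05,-5.9,-1.5,7.9,0,0,0,0.05,-6.9,-1.7,6.9,0,0,0],
)

```text
time: 9.3
tool_pos: [0.5581, -0.1124, 0.1551]
eef_rot: [[-0.246, 0.969, 0.001], [0.969, 0.246, -0.0], [-0.001, 0.001, -1.0]]
ft_force: [5.7, -2.2, -11.4]
width: 0.109
grip_force: 58.4
```

Call:
send_rows(
  targets=[0.05,-7.8,-2,5.8,0,0,0,0.05,-8.5,-2.2,4.6,0,0,0,0.05,0,0,0,0,0,0],
)

```text
time: 9.6
tool_pos: [0.5417, -0.1165, 0.1659]
eef_rot: [[-0.246, 0.969, 0.003], [0.969, 0.246, 0.0], [-0.001, 0.003, -1.0]]
ft_force: [8.3, 0.2, -8.7]
width: 0.11
grip_force: 59.4
```

Call:
send_rows(
  targets=[0.05,-9.1,-2.3,3.2,0,0,0,0.05,-9.4,-2.4,1.8,0,0,0,0.05,-9.6,-2.4,0.4,0,0,0,0.05,-9.6,-2.4,-1.1,0,0,0,0.05,-9.3,-2.4,-2.5,0,0,0],
)

```text
time: 10.1
tool_pos: [0.4959, -0.1279, 0.1688]
eef_rot: [[-0.247, 0.969, 0.006], [0.969, 0.247, 0.001], [-0.001, 0.006, -1.0]]
ft_force: [11.2, 7.1, 2.4]
width: 0.111
grip_force: 60.7
```

Call:
send_rows(
  targets=[0.05,-8.9,-2.2,-3.9,0,0,0,0.05,-8.2,-2.1,-5.1,0,0,0,0.05,-7.4,-1.9,-6.3,0,0,0],
)

```text
time: 10.4
tool_pos: [0.4707, -0.1342, 0.1538]
eef_rot: [[-0.247, 0.969, 0.004], [0.969, 0.247, 0.0], [-0.001, 0.004, -1.0]]
ft_force: [-3.4, 5.0, 10.9]
width: 0.105
grip_force: 61.3
```

Call:
send_rows(
  targets=[0.05,-6.4,-1.6,-7.4,0,0,0,0.05,-5.3,-1.4,-8.2,0,0,0,0.05,-2,-0.5,-4,0,0,0,0.05,0,0,0,0,0,0],
)

```text
time: 10.8
tool_pos: [0.4552, -0.1379, 0.1318]
eef_rot: [[-0.246, 0.969, -0.002], [0.969, 0.246, 0.0], [0.001, -0.002, -1.0]]
ft_force: [-11.2, 0.0, -0.6]
width: 0.107
grip_force: 60.3
```

Past dead centre. Opening and rising.

Call:
send_rows(
  targets=[0.5,0,0,0,0,0,0,0.5,0,0,0,0,0,0,0.5,0,0,0,0,0,0,0.5,0,0,30,0,0,0,0.5,0,0,45,0,0,0],
)

```text
time: 11.3
tool_pos: [0.4559, -0.1376, 0.2058]
eef_rot: [[-0.247, 0.969, -0.003], [0.969, 0.247, 0.001], [0.002, -0.003, -1.0]]
ft_force: [0.3, -0.6, 0.7]
width: 0.501
grip_force: 0.0
```

Call:
send_rows(
  targets=[0,0,-30,30,0,0,0,0,0,-30,15,0,0,0,0,0,0,0,0,0,0,0,0,0,0,0,0,0,0,0,0,0,0,0],
)

```text
$.targets: bad value
```

```bash
python3 - <<'E'
from h import *
o,w=snap('wrist'); print(o['time'],o['tool_pos'],o['width'],o['ft_force'])
o2,s=snap('scene')
a=cv2.resize(w[:,:,::-1],(512,384)); b=cv2.resize(s[180:280,250:340,::-1],None,fx=3.84,fy=3.84,interpolation=cv2.INTER_CUBIC)[:384,:280]
cv2.imwrite('pics/j.png',np.hstack([a,b])); np.savez('j.npz',w=w,p=o['tool_pos'],R=o['eef_rot'])
E
```

```text
11.3 [ 0.45588385 -0.13761214  0.20577678] 0.501228328298251 [ 0.34750853 -0.63754756  0.69816042]
```

View pics/j.png

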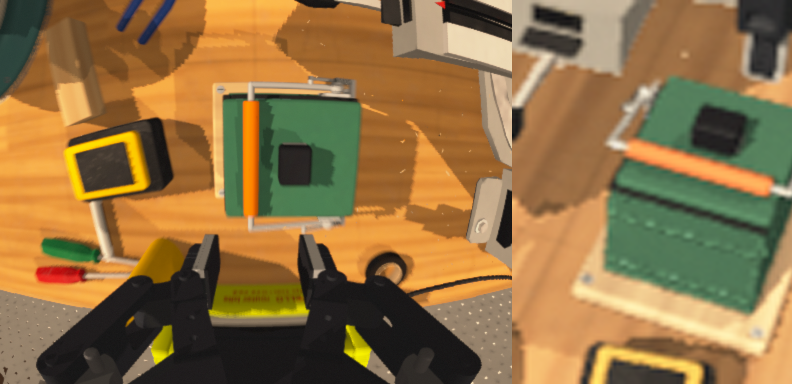

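The view shows the bail snapped forward, with the roller lying across the lid in front of the knob from (250,100) to (250,215) in the wrist view. I'll shut the fingers over the roller's middle, slightly to the front, and press. The refused call was a miscounted row and moved nothing.

Call:
send_rows(
  targets=[0,-8,15,0,0,0,0,0,-7,14,0,0,0,0,0,0,0,-20,0,0,0,0,0,0,-20,0,0,0,0,0,0,-10,0,0,0],
)

```text
time: 11.9
tool_pos: [0.4406, -0.1078, 0.1544]
eef_rot: [[-0.247, 0.969, -0.002], [0.969, 0.247, 0.001], [0.001, -0.002, -1.0]]
ft_force: [0.5, -0.5, -0.5]
width: 0.001
grip_force: 0.0
```

Call:
send_rows(
  targets=[0,0,0,-10,0,0,0,0,0,0,-6,0,0,0,0,0,0,0,0,0,0],
)

```text
time: 12.2
tool_pos: [0.4415, -0.1088, 0.1401]
eef_rot: [[-0.246, 0.969, -0.001], [0.969, 0.246, 0.0], [0.0, -0.001, -1.0]]
ft_force: [-0.9, -1.0, 0.1]
width: -0.003
grip_force: 0.0
```

Call:
send_rows(
  targets=[0,0,0,-3,0,0,0,0,0,0,-2,0,0,0,0,0,0,0,0,0,0],
)

```text
time: 12.5
tool_pos: [0.4418, -0.109, 0.1356]
eef_rot: [[-0.246, 0.969, 0.0], [0.969, 0.246, -0.0], [-0.0, 0.0, -1.0]]
ft_force: [0.9, 0.7, -0.4]
width: -0.006
grip_force: 0.0
```

Call:
send_rows(
  targets=[0,0,0,-2,0,0,0,0,0,0,-1,0,0,0,0,0,0,0,0,0,0],
)

```text
time: 12.8
tool_pos: [0.4417, -0.109, 0.1325]
eef_rot: [[-0.246, 0.969, -0.0], [0.969, 0.246, 0.0], [0.0, -0.0, -1.0]]
ft_force: [0.9, -0.2, 0.4]
width: 0.003
grip_force: 0.0
```

Call:
send_rows(
  targets=[0,0,0,-1.5,0,0,0,0,0,0,-1,0,0,0,0,0,0,0,0,0,0],
)

```text
time: 13.1
tool_pos: [0.4417, -0.1089, 0.1299]
eef_rot: [[-0.246, 0.969, -0.0], [0.969, 0.246, 0.0], [0.0, -0.0, -1.0]]
ft_force: [-0.2, 0.5, 0.1]
width: 0.001
grip_force: 0.0
```

Call:
send_rows(
  targets=[0,0,0,-1,0,0,0,0,0,0,-0.5,0,0,0,0,0,0,0,0,0,0],
)

```text
time: 13.4
tool_pos: [0.4417, -0.1089, 0.1285]
eef_rot: [[-0.246, 0.969, -0.0], [0.969, 0.246, 0.0], [0.0, -0.0, -1.0]]
ft_force: [0.2, 0.0, 0.5]
width: -0.003
grip_force: 0.0
```

Call:
send_rows(
  targets=[0,0,0,-1,0,0,0,0,0,0,-0.5,0,0,0,0,0,0,0,0,0,0],
)

```text
time: 13.7
tool_pos: [0.4417, -0.109, 0.1273]
eef_rot: [[-0.246, 0.969, -0.0], [0.969, 0.246, -0.0], [-0.0, -0.0, -1.0]]
ft_force: [-2.9, 0.5, 4.1]
width: 0.001
grip_force: 2.1
```

Call:
send_rows(
  targets=[0,0,0,-0.5,0,0,0,0,0,0,-0.5,0,0,0,0,0,0,0,0,0,0],
)

```text
time: 14.0
tool_pos: [0.4416, -0.109, 0.1265]
eef_rot: [[-0.246, 0.969, -0.0], [0.969, 0.246, -0.0], [-0.0, -0.0, -1.0]]
ft_force: [-5.4, 0.1, 6.6]
width: 0.005
grip_force: 3.8
```

Call:
send_rows(
  targets=[0,0.8,0.2,-0.5,0,0,0,0,0.5,0.1,-0.5,0,0,0,0,0,0,0,0,0,0],
)

```text
time: 14.3
tool_pos: [0.4427, -0.1089, 0.126]
eef_rot: [[-0.246, 0.969, -0.001], [0.969, 0.246, -0.001], [-0.0, -0.001, -1.0]]
ft_force: [-13.2, 0.3, 15.9]
width: 0.002
grip_force: 7.9
```

Call:
send_rows(
  targets=[0,0,0,-0.5,0,0,0,0,0,0,-0.5,0,0,0,0,0,0,0,0,0,0],
)

```text
time: 14.6
tool_pos: [0.4427, -0.1089, 0.1257]
eef_rot: [[-0.246, 0.969, -0.001], [0.969, 0.246, -0.001], [-0.0, -0.001, -1.0]]
ft_force: [-17.2, 0.7, 25.0]
width: 0.003
grip_force: 12.2
```

```bash
python3 - <<'E'
from h import *
d=np.load('j.npz'); o=dict(tool_pos=d['p'],eef_rot=d['R'])
y=np.radians(14.2); R=np.array([[np.cos(y),np.sin(y)],[-np.sin(y),np.cos(y)]]); C=np.array([474,-100.5])
h=cv2.cvtColor(d['w'],cv2.COLOR_RGB2HSV); m=cv2.inRange(h,(3,140,120),(16,255,255)); k=np.zeros_like(m);k[90:225,235:270]=m[90:225,235:270]
c=max(cv2.findContours(k,0,cv2.CHAIN_APPROX_NONE)[0],key=cv2.contourArea)
P=np.array([R@(onz('wrist',p[0],.104,o)[:2]*1000-C) for p in c],np.float32);print('roller',cv2.minAreaRect(P))
g=h[...,2]<60; k=np.zeros_like(m);k[140:190,275:316]=255*g[140:190,275:316]
c=max(cv2.findContours(k,0,cv2.CHAIN_APPROX_NONE)[0],key=cv2.contourArea)
P=np.array([R@(onz('wrist',p[0],.114,o)[:2]*1000-C) for p in c],np.float32);print('knob',cv2.boundingRect(c),P.min(0),P.max(0))
q=manip.get_obs(); print('tcp',R@(q['tool_pos'][:2]*1000-C),q['tool_pos'][2],q['ft_force'],q['wrist_torque'])
E
```

```text
roller ((-32.514122009277344, -3.607666015625), (28.019166946411133, 99.3984375), 0.3615502715110779)
knob (278, 144, 34, 41) [-12.533652 -15.87108 ] [12.322115 14.421311]
tcp [-32.358603    -0.48097933] 0.1257490174065798 [-17.20933522   0.7417689   24.95782776] [0.17950041 3.03302115 0.01353408]
```

Call:
send_rows(
  targets=[0,-0.7,-0.2,0,0,0,0,0,-0.7,-0.2,0,0,0,0,0,0,0,0,0,0,0],
)

```text
time: 14.9
tool_pos: [0.4421, -0.1091, 0.1259]
eef_rot: [[-0.246, 0.969, 0.002], [0.969, 0.246, -0.0], [-0.001, 0.002, -1.0]]
ft_force: [-7.3, 2.2, 19.5]
width: -0.001
grip_force: 10.3
```

Pressed at about 20–25 N, and further travel is now stiff, as at a hard stop. I'll lift off and touch again lightly to check that the roller stayed lower.

Call:
send_rows(
  targets=[0,-0.5,-0.1,0,0,0,0,0,0,0,0,0,0,0,0,0,0,6,0,0,0,0,0,0,0,0,0,0,0,0,0,0,0,0,0],
)

```text
time: 15.4
tool_pos: [0.4411, -0.1091, 0.1299]
eef_rot: [[-0.246, 0.969, -0.0], [0.969, 0.246, 0.0], [0.0, -0.0, -1.0]]
ft_force: [-0.7, 0.2, 0.2]
width: 0.001
grip_force: 0.0
```

Call:
send_rows(
  targets=[0,0,0,-2,0,0,0,0,0,0,0,0,0,0,0,0,0,0,0,0,0],
)

```text
time: 15.7
tool_pos: [0.441, -0.1091, 0.1278]
eef_rot: [[-0.246, 0.969, -0.0], [0.969, 0.246, 0.0], [0.0, -0.0, -1.0]]
ft_force: [-0.0, -0.3, -0.9]
width: -0.0
grip_force: 0.0
```

Call:
send_rows(
  targets=[0,0,0,-1,0,0,0,0,0,0,-0.5,0,0,0,0,0,0,0,0,0,0],
)

```text
time: 16.0
tool_pos: [0.4411, -0.1091, 0.1265]
eef_rot: [[-0.246, 0.969, -0.0], [0.969, 0.246, 0.0], [0.0, -0.0, -1.0]]
ft_force: [0.7, -0.0, 0.1]
width: -0.002
grip_force: 0.0
```

Call:
send_rows(
  targets=[0,0,0,-0.5,0,0,0,0,0,0,-0.5,0,0,0,0,0,0,0,0,0,0],
)

```text
time: 16.3
tool_pos: [0.4413, -0.1092, 0.1262]
eef_rot: [[-0.246, 0.969, 0.0], [0.969, 0.246, -0.0], [-0.0, 0.0, -1.0]]
ft_force: [-3.1, 1.5, 6.2]
width: 0.0
grip_force: 3.2
```

Call:
send_rows(
  targets=[0,-0.3,0,-0.7,0,0,0,0,-0.3,0,-0.7,0,0,0,0,0,0,0,0,0,0],
)

```text
time: 16.6
tool_pos: [0.4413, -0.1092, 0.1259]
eef_rot: [[-0.247, 0.969, 0.002], [0.969, 0.247, -0.0], [-0.001, 0.002, -1.0]]
ft_force: [-3.3, 2.5, 16.4]
width: -0.0
grip_force: 8.1
```

Call:
send_rows(
  targets=[0,-0.2,0,-0.6,0,0,0,0,0,0,0,0,0,0,0,0,0,0,0,0,0],
)

```text
time: 16.9
tool_pos: [0.4413, -0.1092, 0.1258]
eef_rot: [[-0.247, 0.969, 0.003], [0.969, 0.247, -0.0], [-0.001, 0.003, -1.0]]
ft_force: [-4.1, 3.6, 20.6]
width: -0.004
grip_force: 10.4
```

At 20 N the roller gives no further, so the seal is on its hard stop. Lifting away.

Call:
send_rows(
  targets=[0,0,0,20,0,0,0,0,0,0,45,0,0,0,0,0,0,45,0,0,0,0,-15,-40,10,0,0,0,0,-15,-30,0,0,0,0],
)

```text
time: 17.4
tool_pos: [0.4106, -0.1801, 0.2461]
eef_rot: [[-0.248, 0.969, 0.003], [0.969, 0.248, -0.002], [-0.003, 0.003, -1.0]]
ft_force: [-0.5, 0.1, -1.1]
width: 0.001
grip_force: 0.0
```

Call:
send_rows(
  targets=[0,0,0,0,0,0,0,0,0,0,0,0,0,0,0,0,0,0,0,0,0,0,0,0,0,0,0,0],
)

```text
time: 17.8
tool_pos: [0.4106, -0.1785, 0.2434]
eef_rot: [[-0.247, 0.969, -0.0], [0.969, 0.247, 0.0], [0.0, -0.0, -1.0]]
ft_force: [0.0, 0.3, -0.5]
width: -0.0
grip_force: 0.0
```

```bash
python3 - <<'E'
from h import *
o,w=snap('wrist'); print(o['time'],o['tool_pos'],o['ft_force'])
o2,s=snap('scene')
b=cv2.resize(s[140:290,140:400,::-1],(520,300),interpolation=cv2.INTER_CUBIC)
cv2.imwrite('pics/k.png',np.vstack([cv2.resize(w[:250,:,::-1],(520,254)),b]))
E
```

```text
17.8 [ 0.41064713 -0.17850044  0.2434317 ] [ 0.00153918  0.3131194  -0.46090126]
```

View pics/k.png

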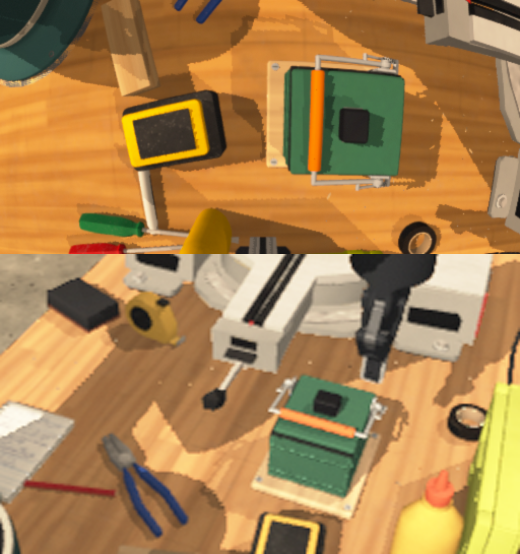

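The picture shows the lid on square and the bail clamped forward, with the roller at (316,120). The tape measure, sanding block and black tape are where they were, and the arm is clear of everything.

```bash
python3 -c "
from workcell import manip
print(manip.job_done())"
```

```text
the job is handed in; nothing more can be done
None
```

The lid is on the canister knob up, the bail is snapped over it, and the roller was pressed at 20–25 N until it gave no further, so the seal should be fully home; the bystanders look untouched in the last picture, and I handed the job in at about 18 s (no verdict was returned).

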